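# Turn the red screwdriver round into its bench rest

## Task

The red screwdriver is lying with its handle pointing away from you. Turn it end for end and lay it in the bench rest so that the handle sits in the wide blue fork near you and the steel shank in the narrow far fork; you may put it down and take a fresh grip on the way. Do not push the yellow screwdriver or the file about.

Things in the scene. Friction and masses are not known exactly. Their poses are not given: they have to be found in the camera images.
- red_grip (a point): Grip point on the axis of the red screwdriver (199 mm, 75 g), 16 mm above the table at the start, inside its 31 mm round handle. +y runs along the tool to the butt; x across; the tool may roll about y once lifted. Along y from here: handle -19 to +75 mm, 7.6 mm steel shank -25 mm to its tip at -125 mm. At the start +y points away from the robot (world +x within 15 degrees).
- rest: Fixed. Wood foot 200x70x8 mm, two blue V forks 12 mm thick. Origin: under foot centre, on table; x along it, away from robot within 20 degrees. Wide fork (handle) at x -75 mm, 56 mm wide, V bottom 15, top 44 mm up; narrow fork (shank) at x +55, 40 mm wide, bottom 33, top 52 mm up. Seated tool: axis 38 mm above table along x, red_grip at x -25 (25 mm either way is fine); fingers fit between forks.
- driver_yellow: Bystander: yellow screwdriver, 174 mm long, 32 mm high, lying on the table beside the others. Origin: its middle, on the table; +y toward its handle.
- flat_file: Bystander: flat file with a wooden handle, 192 mm long, 25 mm wide, 27 mm high. Origin: its middle, on the table; +y toward its handle.
Not all that is in view belongs to the job. Of the things that look like the part that bears red_grip, the smaller one is meant.

How it is judged:
At the end, for the whole second after the job is handed in: The red screwdriver lies at rest in the bench rest, handle in the wide fork and shank in the narrow one: red_grip within 25 mm lengthwise and 10 mm sideways of its centred place, its axis 38 mm (within 6 mm) above the table and within 10 degrees of the rest's x axis (x of red_grip in the frame of rest between -0.05 and 0 m and y of red_grip in the frame of rest between -0.01 and 0.01 m and z of red_grip in the frame of rest between 0.032 and 0.044 m and angle between the y axis of red_grip and the x axis of rest, either way round below 0.175 rad and contact force between driver_red and rest above 0.2 N and linear speed of driver_red below 0.02 m/s); the robot touches nothing.
It fails at once if the yellow screwdriver is displaced by more than 20 mm (distance of driver_yellow from where it was at the start of the episode above 0.02 m).
It fails at once if the file is displaced by more than 20 mm (distance of flat_file from where it was at the start of the episode above 0.02 m).
It also fails if it takes over 40 s, if anything falls off the work surface, if the arm or the gripper's body presses on something with over 40 N, if the wrist force passes 120 N, or if a joint passes its speed limit or range.

## Robot

A 7-joint arm with a two-finger parallel gripper is mounted at the origin on a cart in front of the work surface, level with it; the furniture and walls round the work are solid. World frame = base frame: x ahead of the robot, y to its left, z up, the work surface at z = 0. Lengths are in m, angles in rad, forces in N, time in s.
With the tool pointing down it reaches from about 0.425 to 0.875 m from the base axis. Payload 4.7 kg.
Tool frame: the origin (TCP) lies midway between the tips of the shut fingers; the grasp point (between the pads) lies 19 mm behind it; z points along the fingers, y is the line along which they close (so a half turn about z gives the same grasp; the last joint's range is limited). The gripper opens to 87 mm and grips with 3 to 60 N. Pads are 19 mm wide; open, the fingers measure 117 mm over their backs; the gripper's body (75 mm by 190 mm) begins 51 mm behind the grasp point.
Start: joints at [-1.145, 0.321, -0.07, 1.45, 0.023, 1.371, -0.057], TCP at [0.26, 0.596, 0.223] pointing down, gripper open.
Joint ranges: [-2.86, 2.86], [-0.3, 2.09], [-1.38, 1.24], [0.06, 2.45], [-1.56, 4.7], [0.09, 2.05], [-2.69, 2.69]. Speed limits (rad/s): [2.57, 2.57, 3.14, 3.14, 3.14, 3.14, 3.14].

## Interface

Orientations are given as a rotation vector (axis times angle).
In Python, from bench import monitor, cams, workorder gives the robot as it stands.
- The arm moves only by the tool move_arm, never from a script. Its arguments are lists of equal length, an entry for each row: "slide": the shift along the tool's x, y, z in cm, a list of three; "roll": the turn about the tool's z in rad. In form: {"slide": [[dx, dy, dz], ...], "roll": [roll, ...]}. A call has 1 to 20 rows; each row is the pose to reach, as a shift and turn from the pose commanded when the call began, along the tool's axes at that moment; what a row does not reach only later rows make up. A row lasts 1/10 s, in which the tool goes at most 50 mm and 8.59 degrees, less where a joint would pass 70% of its speed; a pose out of reach is approached as far as the arm can. A call with a gripper value outside its range is refused whole. "gripper" is the finger opening in cm, from 0 to 8.7, set as the call begins (left out, the last holds). The fingers move at their own pace and stop on an object; "squeeze" is the grip in N (left out, the last holds). Time passes only in rows, so rows that repeat a pose let the fingers close. It gives the time, the measured TCP pose, the force, the opening and the grip force at its end, in the units of the state.
- monitor.get_state(): the state, without advancing time (a new reading comes with each control period).
- cams.get_image(name): name is "scene" or "top" or "wrist"; returns the picture (420x560x3 uint8, red, green, blue); there is no depth.
- cams.get_calibration(name): a dict with "mtx" (3x3 intrinsics, pixels), "R" (3x3) and "t" (3): a world point X has camera coordinates R X + t. Camera axes: x right, y down, z forward; pixel columns grow to the right and rows downward; lengths in m; the calibration is good to about 2 mm. A picture is of the moment at which its call begins: read the wrist's pose just before it. get_calibration takes no time and is no camera call; for the wrist camera it gives the pose at the moment of the call.
- workorder.close_job(): hands the job in; it is judged then, once.
The state is a dict: "time": time; "joint_positions": joint angles; "qd": joint speeds; "joint_torque": joint torques, N m; "position": TCP position; "tool_rot": TCP orientation; "ft_force": force on the tool from outside, world axes, zero at the start; "torque": the same for the moment, N m; "grip_width": opening from 0.0 (shut) to 1.0 (fully open); "grip_force": force on a finger pad.
Only numpy, scipy, OpenCV 4.12 (cv2) and the standard library are available. Lean on these libraries where they do the work, as an engineer would, in place of code of your own. Each camera call takes 0.05 s, during which the arm holds its last target. There are 200 camera calls.

## Working session

There is one attempt and no reset: what is moved stays moved. The work goes in short steps, Python scripts to look and compute and a tool call to move; the robot and the scene stay as the last step left them, time stands still between calls to the robot, and variables do not carry over. Pictures are saved under pics/ and viewed, at most 10 in all, crops included, and the job is handed in when it is done.

Besides the shell and the picture viewer there is one more tool, called after "Call:" by a JSON object that holds its "method" and its "body". move_arm: Moves the arm, as the interface text tells. Its arguments: {"type":"object","properties":{"slide":{"type":"array","items":{"type":"array","items":{"type":"number"}}},"roll":{"type":"array","items":{"type":"number"}},"gripper":{"type":"number"},"squeeze":{"type":"number"}},"required":["slide","roll"]}

```bash
mkdir -p pics; cat > h.py <<'E'
import numpy as np, cv2
from bench import monitor, cams, workorder
def save(n,f):
    im=cams.get_image(n); cv2.imwrite(f,im[:,:,::-1]); return im
def ray(c,uv):
    k=np.array(c['mtx']);R=np.array(c['R']);t=np.array(c['t']).ravel()
    return -R.T@t, R.T@np.linalg.inv(k)@np.array([uv[0],uv[1],1.])
def atz(c,uv,z):
    o,d=ray(c,uv); return o+d*(z-o[2])/d[2]
def tri(c1,u1,c2,u2):
    A=[];b=[]
    for c,u in((c1,u1),(c2,u2)):
        o,d=ray(c,u);d=d/np.linalg.norm(d);P=np.eye(3)-np.outer(d,d);A.append(P);b.append(P@o)
    return np.linalg.lstsq(np.vstack(A),np.hstack(b),rcond=None)[0]
E
python3 - <<'E'
from h import *
a=save("scene","pics/s0.png");b=save("top","pics/t0.png")
for n in("scene","top"):
    c=cams.get_calibration(n);print(n,ray(c,(280,210)))
s=monitor.get_state();print(s['time'],s['position'],s['tool_rot'],s['grip_width'])
E
```

```text
scene (array([-0.35919198, -0.67512413,  1.17401066]), array([ 0.55833919,  0.36790177, -0.74405771]))
top (array([ 0.39701463, -0.07883999,  1.43098927]), array([ 0.04603527,  0.02043149, -0.99896649]))
0.1 [0.26001624 0.59517647 0.22156919] [-6.42280843e-01 -3.07496658e+00  2.70768854e-03] 1.0001284513794784
```

View pics/s0.png

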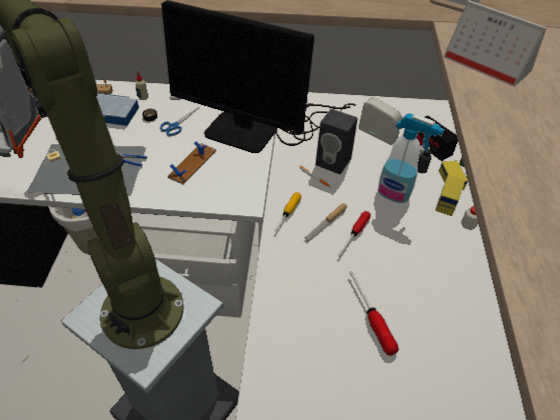

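View pics/t0.png

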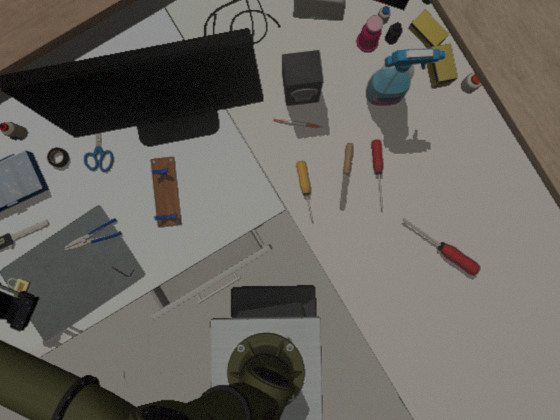

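Scene view: two red screwdrivers, the small one at (360,225) scene / (377,160) top, and a large one at (380,330) / (458,258). The yellow one is at (303,178) top, the file at (348,170), and the rest at (166,190) top / (192,163) scene. By the description I want the small red one. I'll check it in close crops.

```bash
python3 - <<'E'
import cv2,numpy as np
a=cv2.imread("pics/t0.png");b=cv2.imread("pics/s0.png")
def cr(i,x,y,w,h,s): return cv2.resize(i[y:y+h,x:x+w],None,fx=s,fy=s,interpolation=cv2.INTER_CUBIC)
A=np.hstack([cr(a,140,150,50,80,6)[:, :],cr(a,345,135,50,80,6)])
B=np.hstack([cr(b,160,135,66,50,6),cr(b,325,205,60,60,5)[:300]])
cv2.imwrite("pics/c1.png",A); cv2.imwrite("pics/c2.png",B);print(A.shape,B.shape)
E
```

```text
(480, 600, 3) (300, 696, 3)
```

View pics/c1.png

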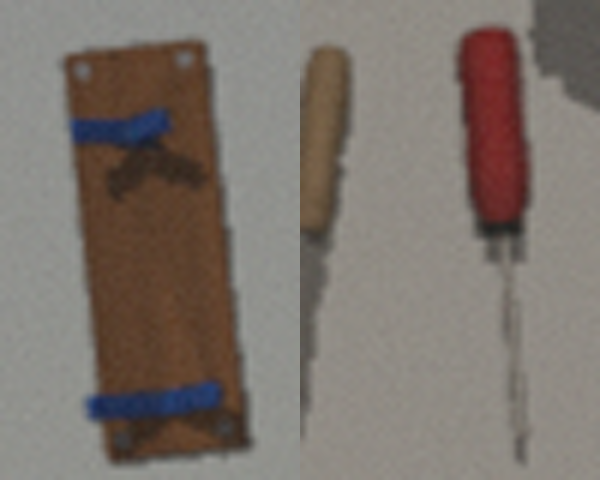

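View pics/c2.png

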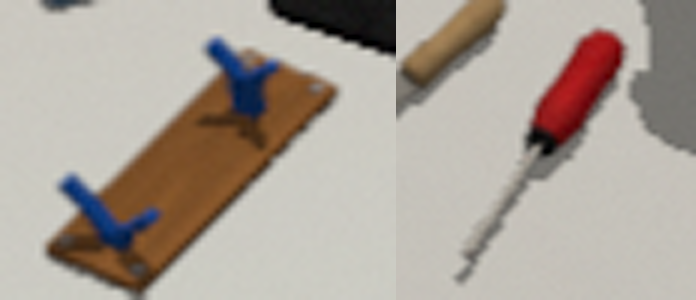

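```bash
python3 - <<'E'
from h import *
T=cams.get_calibration("top");S=cams.get_calibration("scene");np.set_printoptions(precision=4,suppress=True)
prt=[("rest FL",(151,159.5),(201.7,143)),("rest FR",(174.2,156.7),(216,150.3)),("rest NR",(181.7,224.5),(184.2,183.3)),("rest NL",(158.3,227),(167.8,176.7)),
("butt",(376.3,140),(367,212.6)),("collar",(377.8,172),(353.8,233)),("tip",(381.7,212),(337.8,261))]
P=[]
for n,t,s in prt:
    p=tri(T,t,S,s);q=atz(T,t,.008 if 'rest' in n else .016);P.append(q);print(n,p,q,atz(S,s,.008 if 'rest' in n else .016))
c=np.mean(P[:4],0);ax=(P[0]+P[1]-P[2]-P[3]);print("rest",c,np.degrees(np.arctan2(ax[1],ax[0])),np.linalg.norm(ax)/2)
d=P[4]-P[6];print("red len",np.linalg.norm(d),np.degrees(np.arctan2(d[1],d[0])),"grip",P[6]+d/np.linalg.norm(d)*.125)
# other tools in top view
for n,u in [("yel butt",(302,161)),("yel tip",(311,222)),("file butt",(349,143)),("file tip",(342,208)),("plier",(115,222)),("speaker",(302,100)),("mon",(220,135)),("big",(405,220))]: print(n,atz(T,u,.016))
E
```

```text
rest FL [0.6173 0.3211 0.0084] [0.6162 0.3227 0.008 ] [0.6187 0.3198 0.008 ]
rest FR [0.6241 0.257  0.0012] [0.6232 0.2552 0.008 ] [0.6182 0.2519 0.008 ]
rest NR [0.4268 0.2342 0.0063] [0.4257 0.2352 0.008 ] [0.4266 0.2315 0.008 ]
rest NL [0.4205 0.3034 0.0029] [0.4197 0.3029 0.008 ] [0.4176 0.2982 0.008 ]
butt [ 0.66   -0.3322  0.0174] [ 0.66  -0.332  0.016] [ 0.6616 -0.3321  0.016 ]
collar [ 0.5684 -0.3361  0.0094] [ 0.567  -0.3341  0.016 ] [ 0.5639 -0.3388  0.016 ]
tip [ 0.4529 -0.3468  0.0015] [ 0.4512 -0.3424  0.016 ] [ 0.4442 -0.3524  0.016 ]
rest [0.5212 0.279  0.008 ] 5.758268321373342 0.1980068799595709
red len 0.20903727910573833 2.846045231505141 grip [ 0.5761 -0.3362  0.016 ]
yel butt [ 0.6028 -0.1159  0.016 ]
yel tip [ 0.4261 -0.1384  0.016 ]
file butt [ 0.6527 -0.2528  0.016 ]
file tip [ 0.4648 -0.2284  0.016 ]
plier [0.4362 0.4252 0.016 ]
speaker [ 0.7808 -0.1192  0.016 ]
mon [0.6827 0.1201 0.016 ]
big [ 0.427  -0.4088  0.016 ]
```

```bash
cat >> h.py <<'E'
def plan(p,yaw_y):
    """slide (cm) and roll to bring TCP to p with tool y heading yaw_y deg (tool down)"""
    from scipy.spatial.transform import Rotation as Ro
    s=monitor.get_state();R=Ro.from_rotvec(s['tool_rot']).as_matrix()
    d=R.T@(np.array(p)-s['position'])*100
    h=np.degrees(np.arctan2(R[1,1],R[0,1]))
    print("pos",np.round(s['position'],4),"yaw_y",round(h,2),"tilt",np.round(R[:,2],3),"q7",round(s['joint_positions'][6],3))
    print("slide",np.round(d,2),"roll",round(np.radians(h-yaw_y),4),"mod 2pi")
E
python3 - <<'E'
from h import *
plan((.5,.15,.22),0);plan((.58,-.336,.15),-86.6)
E
```

```text
pos [0.26   0.5952 0.2216] yaw_y 66.4 tilt [-0.001 -0.002 -1.   ] q7 -0.057
slide [-39.81 -31.19   0.22] roll 1.159 mod 2pi
pos [0.26   0.5952 0.2216] yaw_y 66.4 tilt [-0.001 -0.002 -1.   ] q7 -0.057
slide [-66.6  -72.51   7.29] roll 2.6704 mod 2pi
```

Call:
{"method": "move_arm", "body": {"slide": [[-5,-3.9,0],[-9,-7,0],[-13,-10,0],[-17,-13,0],[-21,-16,0],[-25,-19,0],[-29,-22.5,0],[-33,-26,0],[-36.5,-29,0],[-39.8,-31.5,0],[-42.5,-35.5,0.5],[-45,-39.5,1],[-48,-44,2],[-51,-48.5,3],[-54,-53,4],[-57,-57.5,5],[-60,-62,6],[-63,-66.5,7],[-65,-70,7.3],[-66.6,-72.5,7.3]], "roll": [0.13,0.27,0.4,0.54,0.67,0.8,0.94,1.07,1.2,1.34,1.47,1.6,1.74,1.87,2.0,2.14,2.27,2.4,2.54,2.67], "gripper": 7}}

```text
time: 2.1
position: [0.5797, -0.3333, 0.1484]
tool_rot: [-3.139, -0.087, 0.002]
ft_force: [0.7, -0.0, -0.1]
grip_width: 0.809
grip_force: 0.0
```

```bash
python3 - <<'E'
from h import *
plan((.58,-.336,.15),-86.6)
c=cams.get_calibration("wrist");im=save("wrist","pics/w1.png")
import pickle;pickle.dump(c,open("w1.pkl","wb"))
def proj(c,X):
    v=c['mtx']@(np.array(c['R'])@np.array(X)+np.array(c['t']).ravel());return v[:2]/v[2]
print(proj(c,(.58,-.336,.016)),proj(c,(.66,-.332,.016)),proj(c,(.452,-.344,.016)))
E
```

```text
pos [ 0.5797 -0.3333  0.1484] yaw_y -86.84 tilt [-0.001  0.001 -1.   ] q7 -0.781
slide [ 0.02  0.28 -0.16] roll -0.0041 mod 2pi
[284.98742743 199.45099833] [285.81248065  97.29202089] [285.6355746  335.73951552]
```

View pics/w1.png

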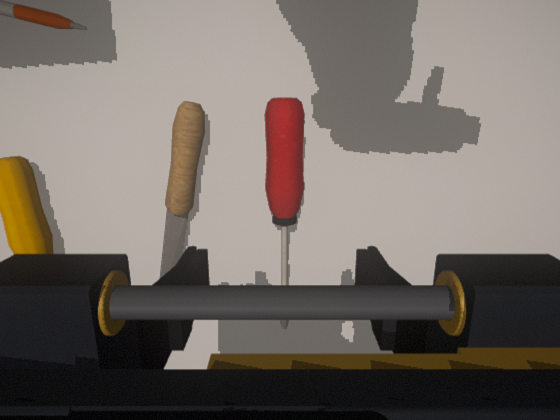

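Wrist view: the red driver lies along column 285, with its butt at row 97, collar at about 218 and tip at 328. This agrees with the prediction, so red_grip is at about (0.584, -0.336) and yaw about 3.4°. The file is well clear at column 185. The choice is confirmed as the smaller red one; going down.

```bash
python3 - <<'E'
from h import *
import pickle
c=pickle.load(open("w1.pkl","rb"));T=cams.get_calibration("top")
for u,t in (((285,97),(376.3,140)),((285,218),(377.8,172)),((285,328),(381.7,212))): print(tri(c,u,T,t).round(4),atz(c,u,.016).round(4))
plan((.584,-.336,.004),-86.6)
E
```

```text
[ 0.6599 -0.3316  0.0175] [ 0.6602 -0.3314  0.016 ]
[ 0.5659 -0.3351  0.0196] [ 0.5641 -0.3369  0.016 ]
[ 0.4518 -0.3441  0.0037] [ 0.46  -0.343  0.016]
pos [ 0.577  -0.3443  0.1475] yaw_y -87.67 tilt [-0.003 -0.009 -1.   ] q7 -0.782
slide [ 0.79 -0.93 14.34] roll -0.0186 mod 2pi
```

Call:
{"method": "move_arm", "body": {"slide": [[0,0,0],[0,0,0],[0,0,0],[0,0,0]], "roll": [0,0,0,0]}}

```text
time: 2.55
position: [0.5808, -0.33, 0.1501]
tool_rot: [-3.139, -0.099, -0.002]
ft_force: [-0.1, -0.1, -0.6]
grip_width: 0.804
grip_force: 0.0
```

```bash
python3 - <<'E'
from h import *
print(monitor.get_state()['qd']);plan((.584,-.336,.004),-86.6)
c=cams.get_calibration("wrist");im=cams.get_image("wrist")
hsv=cv2.cvtColor(im,cv2.COLOR_RGB2HSV)
m=((hsv[...,0]<6)|(hsv[...,0]>174))&(hsv[...,1]>180)&(hsv[...,2]>60);m[:80]=0;m[250:]=0
v,u=np.nonzero(m);print(u.mean(),v.min(),v.max(),u.min(),u.max())
for r in (v.min(),(v.min()+v.max())/2,v.max()):
    k=abs(v-r)<8;print(r,u[k].mean(),atz(c,(u[k].mean(),r),.016))
plan((.584,-.336,.004),-86.6)
E
```

```text
[ 0.00163964 -0.00017534  0.00805235 -0.00143129 -0.00037627 -0.00254011
 -0.00041605]
pos [ 0.5808 -0.33    0.1501] yaw_y -86.39 tilt [ 0.001  0.001 -1.   ] q7 -0.779
slide [ 0.27  0.64 14.6 ] roll 0.0037 mod 2pi
288.75538160469665 103 191 278 301
103 289.64285714285717 [ 0.6574549  -0.33126109  0.016     ]
147.0 288.81854838709677 [ 0.62397169 -0.33291949  0.016     ]
191 286.82758620689657 [ 0.58824341 -0.33373204  0.016     ]
pos [ 0.5806 -0.3303  0.1502] yaw_y -86.41 tilt [ 0.001  0.001 -1.   ] q7 -0.779
slide [ 0.28  0.61 14.62] roll 0.0033 mod 2pi
```

Call:
{"method": "move_arm", "body": {"slide": [[0.2,0.5,3],[0.25,0.5,6],[0.25,0.5,9],[0.25,0.5,11.5],[0.25,0.5,13.5],[0.25,0.5,14.6],[0.25,0.5,14.6],[0.25,0.5,14.6]], "roll": [0,0,0,0,0,0,0,0]}}

```text
time: 3.4
position: [0.5834, -0.337, 0.0048]
tool_rot: [3.14, 0.095, 0.002]
ft_force: [-0.8, -0.1, 0.3]
grip_width: 0.806
grip_force: 0.0
```

Call:
{"method": "move_arm", "body": {"slide": [[0,0,0],[0,0,0],[0,0,0],[0,0,0],[0,0,0],[0,0,0],[0,0,0],[0,0,0]], "roll": [0,0,0,0,0,0,0,0], "gripper": 0, "squeeze": 25}}

```text
time: 4.2
position: [0.5827, -0.3369, 0.0037]
tool_rot: [-3.14, -0.094, 0.0]
ft_force: [-0.9, 0.6, 0.1]
grip_width: 0.337
grip_force: 25.0
```

Call:
{"method": "move_arm", "body": {"slide": [[0,0,-3],[0,0,-7],[0,0,-12],[0,0,-17],[0,0,-20],[0,0,-20],[0,0,-20]], "roll": [0,0,0,0,0,0,0]}}

```text
time: 4.9
position: [0.5827, -0.3371, 0.204]
tool_rot: [-3.14, -0.094, -0.001]
ft_force: [-0.6, 0.3, -1.8]
grip_width: 0.337
grip_force: 25.0
```

```bash
python3 - <<'E'
from h import *
s=monitor.get_state();print(s['grip_width'],s['grip_force'],s['ft_force'])
plan((.497,.277,.2),95.7)
E
```

```text
0.3368840674486687 24.999878637318034 [-0.61276243  0.28920566 -1.84065546]
pos [ 0.5827 -0.3371  0.204 ] yaw_y -86.58 tilt [ 0.001  0.    -1.   ] q7 -0.791
slide [ -4.89 -61.81   0.39] roll -3.1814 mod 2pi
```

Call:
{"method": "move_arm", "body": {"slide": [[-0.1,-1.5,0],[-0.3,-4,0],[-0.5,-7,0],[-0.8,-10,0],[-1,-13,0],[-1.3,-16,0],[-1.5,-19,0],[-1.8,-22,0],[-2,-25,0],[-2.2,-28,0],[-2.5,-31,0],[-2.7,-34,0],[-3,-37,0],[-3.2,-40,0],[-3.4,-43,0],[-3.6,-46,0],[-3.9,-49,0],[-4.2,-52,0],[-4.4,-55,0],[-4.6,-57,0]], "roll": [-0.07,-0.2,-0.33,-0.46,-0.6,-0.73,-0.86,-1.0,-1.13,-1.26,-1.4,-1.53,-1.66,-1.8,-1.93,-2.06,-2.2,-2.33,-2.46,-2.6]}}

```text
time: 6.9
position: [0.5005, 0.2316, 0.2011]
tool_rot: [-0.735, -3.051, 0.003]
ft_force: [1.1, 0.0, -0.6]
grip_width: 0.336
grip_force: 25.0
```

```bash
python3 - <<'E'
from h import *
s=monitor.get_state();print(s['grip_width'],s['ft_force'])
plan((.497,.277,.2),95.7)
E
```

```text
0.33587589005721546 [ 1.08531472  0.02182612 -0.56131634]
pos [0.5005 0.2316 0.2011] yaw_y 62.89 tilt [-0.004 -0.001 -1.   ] q7 0.641
slide [2.38 3.88 0.11] roll -0.5726 mod 2pi
```

Call:
{"method": "move_arm", "body": {"slide": [[0.5,0.8,0],[1,1.6,0],[1.5,2.4,0],[2.2,3.6,0],[2.4,4,0],[2.4,4,0],[2.4,4,0],[2.4,4,0],[2.4,4,0],[2.4,4,0]], "roll": [-0.13,-0.25,-0.38,-0.5,-0.57,-0.57,-0.57,-0.57,-0.57,-0.57]}}

```text
time: 7.9
position: [0.5, 0.2755, 0.2038]
tool_rot: [-0.137, 3.139, 0.0]
ft_force: [0.2, 0.4, -0.8]
grip_width: 0.34
grip_force: 25.0
```

```bash
python3 - <<'E'
from h import *
plan((.497,.277,.2),95.7)
c=cams.get_calibration("wrist");im=save("wrist","pics/w2.png")
import pickle;pickle.dump(c,open("w2.pkl","wb"))
im=save("top","pics/t2.png");im=save("scene","pics/s2.png")
big=np.hstack([cv2.resize(cv2.imread("pics/t2.png")[130:240,110:210],None,fx=4,fy=4),cv2.resize(cv2.imread("pics/s2.png")[90:200,140:240],None,fx=4,fy=4)])
cv2.imwrite("pics/c3.png",big)
E
```

```text
pos [0.5    0.2755 0.2038] yaw_y 95.0 tilt [ 0.  0. -1.] q7 1.13
slide [0.29 0.18 0.38] roll -0.0122 mod 2pi
```

View pics/w2.png

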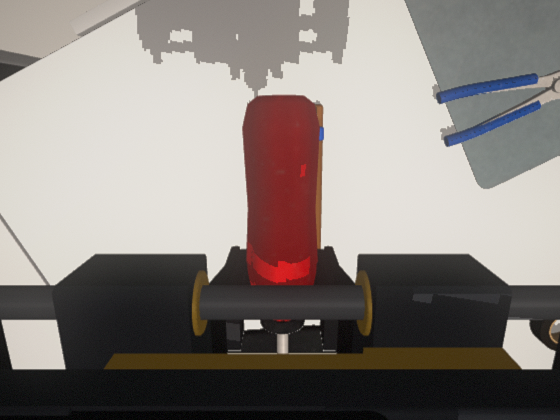

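View pics/c3.png

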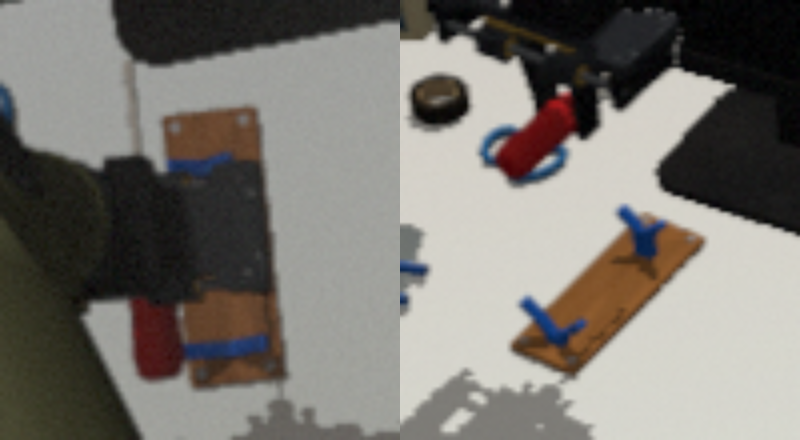

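Wrist view: the held handle is centred on column 281 and straight, with its butt at row 97. The foot's +y edge shows at columns 320-323, rows 105-245. The top crop shows the shank at (130,65-150) pointing away over the rest and the handle near, as wanted.

```bash
python3 - <<'E'
from h import *
import pickle
np.set_printoptions(precision=4,suppress=True)
c=pickle.load(open("w2.pkl","rb"));T=cams.get_calibration("top");S=cams.get_calibration("scene")
print("cam",ray(c,(280,210))[0])
for u in ((323,110),(321,200),(320,245)): print("edge",atz(c,u,.008))
def proj(c,X):
    v=c['mtx']@(np.array(c['R'])@np.array(X)+np.array(c['t']).ravel());return v[:2]/v[2]
g=np.array([.5,.2755,.216]);a=np.radians(185)
d=np.array([np.cos(a),np.sin(a),0])
for k in(.075,-.125): print(k,"wrist",proj(c,g+k*d),"top crop",(proj(T,g+k*d)-[110,130])*4,"scene crop",(proj(S,g+k*d)-[140,90])*4+[400,0])
# foot corners, predicted in both views, for candidate rest poses
for y in(.275,.277,.279):
    f=np.radians(5.7);ex=np.array([np.cos(f),np.sin(f),0]);ey=np.array([-ex[1],ex[0],0])
    for n,C in(("t",T),("s",S)):
        print(y,n,[proj(C,np.array([.521,y,.008])+i*.1*ex+j*.035*ey).round(1).tolist() for i,j in((1,1),(1,-1),(-1,-1),(-1,1))])
# top fork ends -> centre of wide fork top z .044 & narrow z .052
for n,l,r,z in(("wide",(186,352),(270,342),.044),("narrow",(166,165),(232,155),.052)):
    P=[atz(T,np.array(q)/4+[110,130],z) for q in(l,r)];print(n,P[0],P[1],np.mean(P,0))
for n,l,r,z in(("wideS",(524,301),(583,325),.044),("narrowS",(623,208),(665,222),.052)):
    P=[atz(S,(np.array(q)-[400,0])/4+[140,90],z) for q in(l,r)];print(n,P[0],P[1],np.mean(P,0))
E
```

```text
cam [0.4266 0.269  0.3653]
edge [0.4247 0.3076 0.008 ]
edge [0.5109 0.3158 0.008 ]
edge [0.5584 0.3203 0.008 ]
0.075 wrist [281.7823 104.8263] top crop [157.7051 374.2152] scene crop [505.3511 162.1234]
-0.125 wrist [281.6682 494.7028] top crop [127.4916  54.0603] scene crop [657.4011  29.9685]
0.275 t [[152.0, 159.2], [175.9, 156.4], [183.4, 224.7], [159.3, 227.6]]
0.275 s [[201.4, 143.2], [217.4, 149.6], [184.1, 183.7], [167.5, 176.4]]
0.277 t [[151.3, 159.2], [175.3, 156.4], [182.7, 224.7], [158.7, 227.6]]
0.277 s [[201.0, 143.0], [217.0, 149.4], [183.7, 183.5], [167.1, 176.2]]
0.279 t [[150.6, 159.2], [174.6, 156.4], [182.0, 224.8], [158.0, 227.6]]
0.279 s [[200.6, 142.8], [216.5, 149.2], [183.3, 183.2], [166.6, 176.0]]
wide [0.4446 0.2981 0.044 ] [0.4506 0.2389 0.044 ] [0.4476 0.2685 0.044 ]
narrow [0.5762 0.3091 0.052 ] [0.5824 0.2626 0.052 ] [0.5793 0.2858 0.052 ]
wideS [0.4405 0.2977 0.044 ] [0.4477 0.2376 0.044 ] [0.4441 0.2677 0.044 ]
narrowS [0.5737 0.3028 0.052 ] [0.5809 0.2606 0.052 ] [0.5773 0.2817 0.052 ]
```

```bash
python3 - <<'E'
from h import *
plan((.4966,.2755,.06),95.8)
E
```

```text
pos [0.5    0.2757 0.2038] yaw_y 95.03 tilt [ 0.  0. -1.] q7 1.13
slide [3.400e-01 1.000e-02 1.438e+01] roll -0.0134 mod 2pi
```

Call:
{"method": "move_arm", "body": {"slide": [[0.35,0,2],[0.35,0,5],[0.35,0,8],[0.35,0,11],[0.35,0,13.5],[0.35,0,14.5],[0.35,0,14.5],[0.35,0,14.5],[0.35,0,14.5]], "roll": [-0.013,-0.013,-0.013,-0.013,-0.013,-0.013,-0.013,-0.013,-0.013]}}

```text
time: 8.95
position: [0.4977, 0.2762, 0.0605]
tool_rot: [-0.159, 3.135, 0.002]
ft_force: [0.1, 0.3, -0.2]
grip_width: 0.339
grip_force: 25.0
```

```bash
python3 - <<'E'
from h import *
plan((.4966,.2755,.026),95.8)
save("wrist","pics/w3.png");save("top","pics/t3.png");save("scene","pics/s3.png")
a=cv2.imread("pics/w3.png");b=cv2.resize(cv2.imread("pics/s3.png")[110:200,150:230],None,fx=4,fy=4)
c=cv2.resize(cv2.imread("pics/t3.png")[140:235,130:210],None,fx=3,fy=3)
o=np.zeros((600,800,3),np.uint8);o[:315,:420]=cv2.resize(a,(420,315));o[:360,430:750]=b;o[315:600,:240]=c;cv2.imwrite("pics/c4.png",o)
E
```

```text
pos [0.4977 0.2762 0.0605] yaw_y 95.8 tilt [ 0.003  0.002 -1.   ] q7 1.158
slide [ 0.13 -0.06  3.45] roll -0.0001 mod 2pi
```

View pics/c4.png

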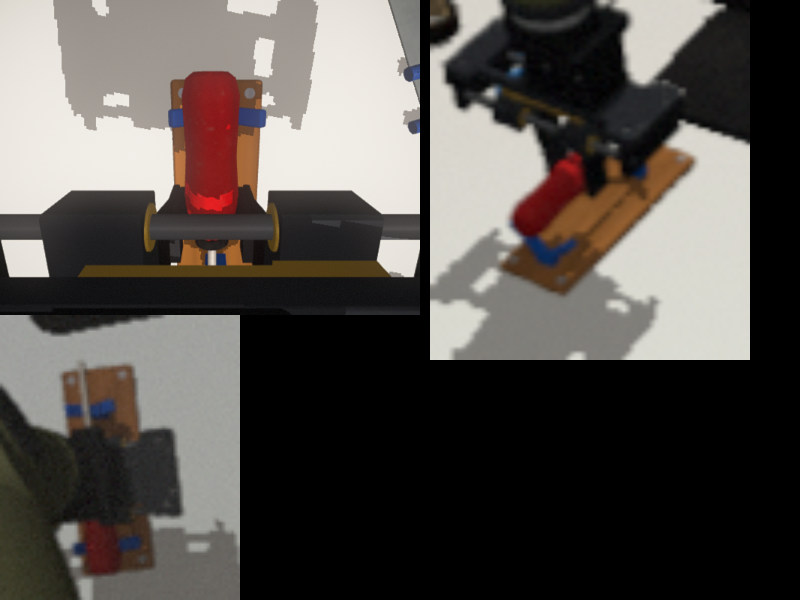

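Wrist: the handle is centred at 211 and the wide fork spans 168-267 (centre 217.5), so the tool should go about 3.5 mm to +y. The shank is over the narrow fork in the top view. Lowering with that shift.

Call:
{"method": "move_arm", "body": {"slide": [[0.1,0.3,0.5],[0.1,0.3,1],[0.1,0.3,1.5],[0.1,0.3,2],[0.1,0.3,2.5],[0.1,0.3,2.8],[0.1,0.3,3.1],[0.1,0.3,3.3],[0.1,0.3,3.3]], "roll": [0,0,0,0,0,0,0,0,0]}}

```text
time: 10.0
position: [0.4953, 0.2792, 0.026]
tool_rot: [-0.159, 3.137, 0.002]
ft_force: [-1.2, 0.7, 0.3]
grip_width: 0.338
grip_force: 25.0
```

Call:
{"method": "move_arm", "body": {"slide": [[0,0,0],[0,0,0],[0,0,0],[0,0,0],[0,0,0],[0,0,0]], "roll": [0,0,0,0,0,0], "gripper": 6}}

```text
time: 10.6
position: [0.4952, 0.2783, 0.0257]
tool_rot: [0.159, -3.138, 0.0]
ft_force: [-0.6, 0.1, 0.1]
grip_width: 0.679
grip_force: 0.0
```

Call:
{"method": "move_arm", "body": {"slide": [[0,0,-1],[0,0,-3],[0,0,-6],[0,0,-10],[0,0,-14],[-2,0,-18],[-2,-4,-20],[-2,-8,-20],[-2,-12,-20],[-2,-16,-20],[-2,-20,-20],[-2,-20,-20],[-2,-20,-20]], "roll": [0,0,0,0,0,0,0,0,0,0,0,0,0]}}

```text
time: 11.9
position: [0.5354, 0.0804, 0.2266]
tool_rot: [-0.154, 3.137, 0.001]
ft_force: [0.2, 0.7, -0.2]
grip_width: 0.684
grip_force: 0.0
```

```bash
python3 - <<'E'
from h import *
save("top","pics/t4.png");save("scene","pics/s4.png")
b=cv2.resize(cv2.imread("pics/s4.png")[125:195,155:230],None,fx=5,fy=5)
c=cv2.resize(cv2.imread("pics/t4.png")[150:232,140:195],None,fx=6,fy=6)
o=np.zeros((500,720,3),np.uint8);o[:350,:375]=b;o[:492,385:715]=c;cv2.imwrite("pics/c5.png",o)
E
```

```text
(no output)
```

View pics/c5.png

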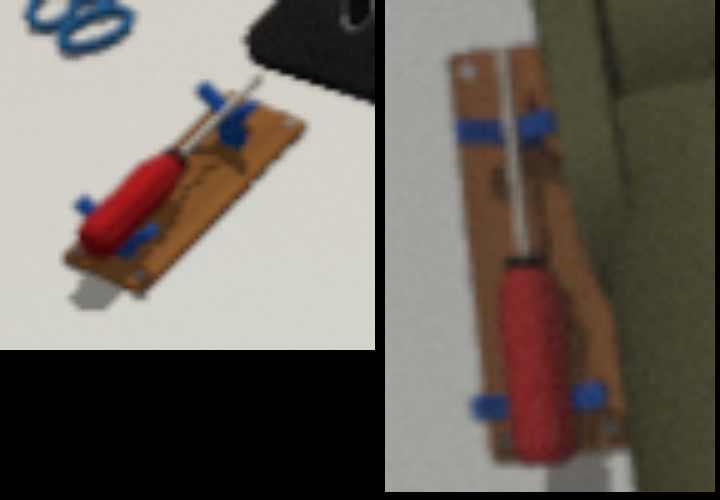

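Both views show the tool seated: the handle in the wide fork, the shank in the V of the narrow one. A quick numeric check, then I hand it in.

```bash
python3 - <<'E'
from h import *
T=cams.get_calibration("top");S=cams.get_calibration("scene")
f=lambda u:(140+(u[0]-385)/6,150+u[1]/6); g=lambda u:(155+u[0]/5,125+u[1]/5)
o=np.array([.5215,.280,0]);a=np.radians(5.8);M=np.array([[np.cos(a),np.sin(a),0],[-np.sin(a),np.cos(a),0],[0,0,1]])
for n,u,v in(("butt",(543,460),(93,250)),("red/collar",(526,266),(178,157)),("tip",(502,52),(260,78))):
    print(n,(M@(tri(T,f(u),S,g(v))-o)).round(4),(M@(atz(T,f(u),.038)-o)).round(4))
E
python3 -c "
from bench import workorder;print(workorder.close_job())"
```

```text
butt [-0.1006  0.0035  0.0275] [-0.102   0.0024  0.038 ]
red/collar [-0.0093 -0.0025  0.0428] [-0.0099  0.0004  0.038 ]
tip [ 0.0934 -0.0003  0.0373] [0.0926 0.0007 0.038 ]
the job is handed in; nothing more can be done
None
```

The small red screwdriver is turned end for end and lies in the bench rest, with its handle in the wide near fork and its shank in the narrow far fork. My last measurement put red_grip at about x −28 mm (±5 mm) and within about 3 mm of the centre line. The arm is clear and the job is handed in; the hand-in gave no verdict.

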